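# Register a vise-jaw blank in the drill jig

### The arm

A 7-joint arm with a two-finger parallel gripper is mounted at the origin on the work surface. World frame = base frame: x ahead of the robot, y to its left, z up, the work surface at z = 0. Lengths are in m, angles in rad, forces in N, time in s.
With the tool pointing down it reaches from about 0.425 to 0.925 m from the base axis. Payload 6.8 kg.
Tool frame: the origin (TCP) lies midway between the tips of the shut fingers; the grasp point (between the pads) lies 19 mm behind it; z points along the fingers, y is the line along which they close (so a half turn about z gives the same grasp; the last joint's range is limited). The gripper opens to 88 mm and grips with 3 to 60 N. Pads are 20 mm wide; open, the fingers measure 115 mm over their backs; the gripper's body (75 mm by 178 mm) begins 61 mm behind the grasp point.
Start: joints at [-1.225, 0.477, 0.022, 1.555, -0.011, 1.109, -0.083], TCP at [0.296, 0.607, 0.223] pointing down, gripper open.
Joint ranges: [-2.96, 2.96], [-0.34, 2.1], [-1.41, 1.46], [0.24, 2.44], [-1.37, 4.51], [0.17, 1.92], [-2.96, 2.96]. Speed limits (rad/s): [2.39, 2.39, 3.14, 3.14, 3.14, 3.14, 3.14].

### API

Orientations are given as a rotation vector (axis times angle).
In Python, from station import manip gives the robot as it stands.
- The arm moves only by the tool play_rows, never from a script. Its argument "targets" is a list of rows, each a list of 3 entries, a list of its own where there are three numbers: the shift along the world's x, y, z in mm, then the turn, a rotation vector about the world's x, y, z in degrees, then the opening, from 0 (shut) to 1 (fully open). A call has 1 to 5 rows; each row is the pose to reach, as a shift and turn from the pose commanded when the call began; what a row does not reach only later rows make up. A row lasts 1/10 s, in which the tool goes at most 50 mm and 8.59 degrees, less where a joint would pass 70% of its speed; a pose out of reach is approached as far as the arm can. A call with a gripper value outside its range is refused whole. The fingers move at their own pace and stop on an object; "newtons" is the grip in N (left out, the last holds). Time passes only in rows, so rows that repeat a pose let the fingers close. It gives the time, the measured TCP pose, the force, the opening and the grip force at its end, in the units of the state.
- manip.observe(): the state, without advancing time (a new reading comes with each control period).
- manip.snapshot(name): name is "side" or "top" or "wrist"; returns the picture (400x640x3 uint8, red, green, blue); there is no depth.
- manip.camera_params(name): a dict with "vfov" (degrees; the focal length in pixels is half the picture's height over the tangent of half this angle, whatever the lens; pixels are square), "cx", "cy" (the principal point, pixels), "view" (4x4, takes a point from world to camera coordinates). Camera axes: x right, y down, z forward; pixel columns grow to the right and rows downward; lengths in m; the calibration is good to about 2 mm. A picture is of the moment at which its call begins: read the wrist's pose just before it. camera_params takes no time and is no camera call; for the wrist camera it gives the pose at the moment of the call.
- manip.hand_in(): hands the job in; it is judged then, once.
Trained networks look in the newest picture that a camera, given by its name, has taken for a name from the list of things; names that differ only in an ending like _2 or _b are one class to them, and where a whole thing is asked for, a point or a joint stands for the part that bears it (a point fixed in the world has none). Each returns a list of dicts, best first, with "confidence" (0 to 1); they miss things now and then, are a little off and sometimes report something else, mostly with a low value. They report only what shows in the picture. A call takes as long as a camera call. They do not tell look-alikes from the thing itself.
- manip.spot_in(label, camera): "at" ([x, y, z] in m, in world coordinates, good to about 4 mm: the middle of the surface that is visible of it).
The state is a dict: "t": time; "q": joint angles; "joint_velocities": joint speeds; "effort": joint torques, N m; "eef_pos": TCP position; "ee_rot": TCP orientation; "wrist_force": force on the tool from outside, world axes, zero at the start; "moment": the same for the moment, N m; "gripper_width": finger opening in m; "finger_force": force on a finger pad.
Only numpy, scipy, OpenCV 4.12 (cv2) and the standard library are available. Lean on these libraries where they do the work, as an engineer would, in place of code of your own. Each camera call takes 0.05 s, during which the arm holds its last target. There are 200 camera calls.

### The job

Take the rectangular jaw blank with the two holes out of the wooden rack and set it down flat on the black rubber pad, letting go of it there so you can take it again by its short ends. Then load it flat into the channel of the drill jig and push it fully home: its long side flush against the fence (the channel wall on the side away from the robot) and one short end against the end stop. Let go of it, and leave the other blanks and everything else on the bench where they are.

Things in the scene. Friction and masses are not known exactly. Their poses are not given: they have to be found in the camera images.
- jaw_blank: The steel jaw blank, a rectangular block 60 (its x) x 36 (its y) x 20 mm high (z), two dark 17 mm holes drawn along its long axis (closed, look only). About 0.34 kg. Origin at the centre of its underside. It lies flat in one of three places of the rack, its 60 mm length across the rack between the rails.
- rack: Fixed plywood rack, 94 (x) x 270 (y) mm, floor top 6 mm above the bench, with two wooden rails along y, tops 30 mm above the bench, inner faces at x = -33 and +33 mm (about 3 mm free at each end of a blank, so blanks can be taken only across their width, fingers along the rack's y). Three places at y = about -85, 0, +85 mm. Origin: centre of its underside.
- pad: Fixed black rubber pad lying on the bench between rack and jig, 160 (x) x 120 (y) x 4 mm thick. Origin at the centre of its underside, top 4 mm above it.
- jig: Fixed drill jig: dark steel base plate 120 (x) x 200 (y) mm, its top (the deck) 12 mm above the bench, with a channel along y, 54 mm wide, between two steel walls 14 mm thick and 26 mm high above the deck, both from y = -92 to +62 mm. The channel is closed by the end stop at -y and open at +y; fingers do not fit beside the blank's long sides. Origin: centre of the base's underside.
- jig_fence (a point): Point at the foot of the fence's inner face, at (27, -15, 12) mm in the jig's frame. The fence is the channel's +x wall, away from the robot; the guide is the -x wall, towards the robot, its inner face at x = -27 mm. Axes as the jig's.
- jig_stop (a point): Point at the foot of the end stop's inner face, at (0, -80, 12) mm in the jig's frame; the stop is 26 mm high above the deck. Axes as the jig's.
- jig_nest (a point): Point on the jig's deck, at (9, -50, 12) mm in the jig's frame: where the blank's origin lies when it is fully home, its long side against the fence and an end against the end stop; the blank's x then lies along the jig's y, either way round. Axes as the jig's.
- disc_blank: Bystander in the rack: round steel disc, 56 mm diameter, 20 mm high. Origin at the centre of its underside.
- key_bar: Bystander in the rack: narrow plain steel bar 60 (x) x 18 (y) x 18 mm, no holes. Origin at the centre of its underside.
- gear: Bystander: dark steel gear, 79 mm diameter, 14 mm high, lying flat. Origin at the centre of its underside.
- tool_holder: Bystander: dark steel flanged tool holder standing upright, 62 mm diameter, 58 mm high. Origin at the centre of its underside.
- tool_holder_b: Bystander: a second tool holder like the first, 62 mm diameter, 58 mm high. Origin at the centre of its underside.
- wrench: Bystander: steel wrench lying on the bench along its x, about 180 mm long.
- brush: Bystander: small hand brush lying on the bench along its x, near the robot's base.
- tin: Bystander: round metal tin standing upright, 72 mm diameter, 75 mm high. Origin at the centre of its underside.
Mind the look-alikes: they are no part of the job. What is shaped like the jaw_blank but purple or yellow is not meant.

How it is judged:
On the way:
1. the jaw blank lies flat on the rubber pad, let go (x of jaw_blank in the frame of pad between -0.08 and 0.08 m and y of jaw_blank in the frame of pad between -0.06 and 0.06 m and height (world z) of jaw_blank below 0.008 m and angle between jaw_blank's own z axis and vertical below 0.1 rad and contact force between jaw_blank and the arm below 0.1 N and contact force between jaw_blank and the fingers below 0.1 N), for 0.2 s.
At the end, for the whole second after the job is handed in: The jaw blank lies flat on the jig's deck, at rest and released, its long side within 2 mm of the fence and its end within 2 mm of the end stop, square to the fence within 2 degrees (x of jaw_blank in the frame of jig_nest between -0.002 and 0.002 m and y of jaw_blank in the frame of jig_nest between -0.002 and 0.002 m and z of jaw_blank in the frame of jig_nest between -0.002 and 0.002 m and angle between the x axis of jaw_blank and the y axis of jig, either way round below 0.035 rad and angle between jaw_blank's own z axis and vertical below 0.05 rad and linear speed of jaw_blank below 0.01 m/s); the robot touches nothing.
It fails at once if another blank in the rack is moved by more than 15 mm (distance of any of disc_blank, key_bar from where it was at the start of the episode above 0.015 m).
It fails at once if another thing on the bench is moved by more than 20 mm (distance of any of gear, tool_holder, tool_holder_b, wrench, brush, tin from where it was at the start of the episode above 0.02 m).
It also fails if it takes over 64 s, if anything falls off the work surface, if the arm or the gripper's body presses on something with over 40 N, if the wrist force passes 120 N, or if a joint passes its speed limit or range.

## Working session

There is one attempt and no reset: what is moved stays moved. The work goes in short steps, Python scripts to look and compute and a tool call to move; the robot and the scene stay as the last step left them, time stands still between calls to the robot, and variables do not carry over. Pictures are saved under pics/ and viewed, at most 10 in all, crops included, and the job is handed in when it is done.

Besides the shell and the picture viewer there is one more tool, called after ">>>" as name(argument=value, ...), one argument or row to a line, values as JSON. play_rows: Moves the arm, as the interface text tells. Its arguments: {"type":"object","properties":{"targets":{"type":"array"},"newtons":{"type":"number"}},"required":["targets"]}

```bash
mkdir -p pics; ls
cat > h.py <<'E'
import numpy as np, cv2
from station import manip
def save(cam,name):
    im=manip.snapshot(cam); cv2.imwrite(f'pics/{name}.png',cv2.cvtColor(im,cv2.COLOR_RGB2BGR)); return im
def K(p): f=200/np.tan(np.radians(p['vfov'])/2); return np.array([[f,0,p['cx']],[0,f,p['cy']],[0,0,1]])
def pr(p,X):
    X=np.atleast_2d(X); c=(p['view'][:3,:3]@X.T).T+np.array(p['view'])[:3,3]; u=(K(p)@c.T).T; return u[:,:2]/u[:,2:]
def ray(p,uv):
    V=np.array(p['view']);R=V[:3,:3];o=-R.T@V[:3,3];d=R.T@np.linalg.inv(K(p))@np.array([uv[0],uv[1],1.]);return o,d/np.linalg.norm(d)
def atz(p,uv,z):
    o,d=ray(p,uv);return o+d*(z-o[2])/d[2]
def tri(p1,a,p2,b):
    A=[];B=[]
    for p,u in((p1,a),(p2,b)):
        o,d=ray(p,u);M=np.eye(3)-np.outer(d,d);A.append(M);B.append(M@o)
    return np.linalg.solve(sum(A),sum(B))
E
python3 - <<'E'
from h import *
np.set_printoptions(precision=4,suppress=True)
print(manip.observe())
for c in('top','side'):
    im=save(c,c+'0'); p=manip.camera_params(c); p['view']=np.array(p['view']); print(c,p)
    for l in('jaw_blank','rack','pad','jig'):
        for d in manip.spot_in(l,c)[:4]: print(l,np.round(d['at'],4),round(d['confidence'],2),pr(p,d['at'])[0].round())
E
```

```text
pics
{'t': 0.0, 'q': array([-1.2251,  0.4778,  0.0223,  1.5564, -0.0115,  1.1093, -0.0831]), 'joint_velocities': array([ 0.0003, -0.0004,  0.0001,  0.0006,  0.0009, -0.0026, -0.0007]), 'effort': array([ -0.0005, -58.2857,   1.5342, -27.2606,  -0.0544,   0.017 ,
         0.0001]), 'eef_pos': array([0.2957, 0.6061, 0.2217]), 'ee_rot': array([-0.7067, -3.0608,  0.0029]), 'wrist_force': array([1.2706, 0.1341, 0.5167]), 'moment': array([-0.0188,  0.0034, -0.0187]), 'finger_force': 0.0, 'gripper_width': 0.08759495632584688}
top {'vfov': 50.16045412854736, 'cx': 322.3805002002742, 'cy': 200.02766221588854, 'view': array([[-0.0031, -0.9999,  0.0111,  0.0116],
       [-0.9971,  0.0023, -0.0762,  0.5586],
       [ 0.0761, -0.0113, -0.997 ,  0.989 ],
       [ 0.    ,  0.    ,  0.    ,  1.    ]])}
jaw_blank [0.6373 0.1422 0.0222] 0.93 [267. 167.]
jaw_blank [0.3075 0.311  0.0233] 0.73 [192. 309.]
jaw_blank [0.526  0.3185 0.0283] 0.72 [190. 214.]
jaw_blank [0.4098 0.358  0.0157] 0.65 [174. 264.]
rack [0.5248 0.3226 0.0071] 0.7 [191. 215.]
pad [ 0.563  -0.0017  0.0042] 0.58 [327. 199.]
pad [ 0.7664 -0.1009  0.0349] 0.58 [369. 112.]
jig [ 0.5135 -0.2347  0.0081] 0.57 [425. 219.]
side {'vfov': 57.88369640858007, 'cx': 325.5196446042553, 'cy': 198.34865970006686, 'view': array([[-0.978 , -0.2075,  0.0235,  0.5314],
       [-0.127 ,  0.5016, -0.8558,  0.1134],
       [ 0.1658, -0.8399, -0.5169,  0.7794],
       [ 0.    ,  0.    ,  0.    ,  1.    ]])}
jaw_blank [0.3893 0.2587 0.0262] 0.98 [383. 299.]
jaw_blank [0.635  0.1501 0.0182] 0.82 [267. 243.]
jaw_blank [0.3118 0.32   0.0216] 0.65 [431. 340.]
jaw_blank [0.5225 0.332  0.0225] 0.61 [295. 320.]
rack [0.5262 0.3715 0.0134] 0.89 [286. 345.]
rack [0.7376 0.1628 0.0042] 0.69 [219. 245.]
rack [0.3665 0.0011 0.0182] 0.37 [401. 221.]
rack [0.523  0.3276 0.0233] 0.3 [296. 318.]
pad [0.5593 0.0084 0.0056] 0.57 [318. 216.]
jig [ 0.5123 -0.2136  0.0133] 0.64 [352. 174.]
```

View pics/top0.png

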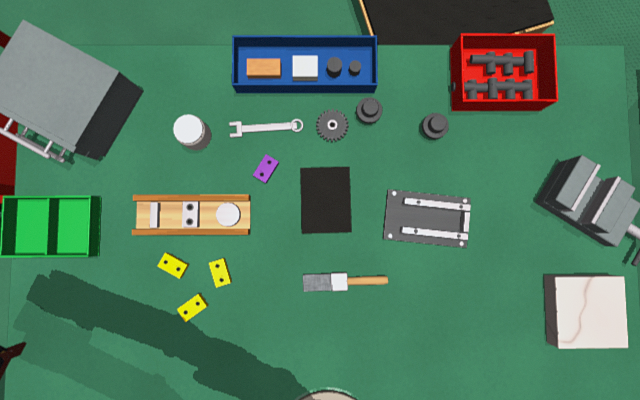

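View pics/side0.png

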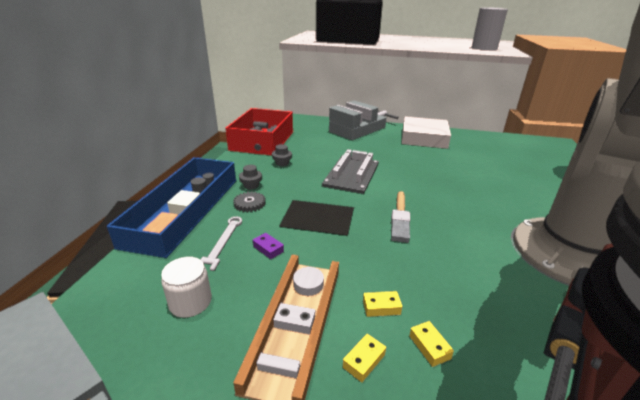

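Five things fit the shape. In the top view they are purple at (267,167), yellow at (172,265), (219,272) and (192,307), and steel with two holes in the rack at (190,214). The steel one is the target, because the purple and yellow ones are excluded and the bar at (154,215) has no holes. I'll confirm that in an enlarged crop.

Run:
```python
from h import *
im=cv2.imread('pics/top0.png')
a=cv2.resize(im[185:245,125:260],None,fx=5,fy=5,interpolation=cv2.INTER_CUBIC)
b=cv2.resize(im[183:253,375:480],None,fx=4,fy=4,interpolation=cv2.INTER_CUBIC)
c=np.zeros((590,675,3),np.uint8); c[:300]=a; c[305:585,:420]=b
cv2.imwrite('pics/crop0.png',c)
p=manip.camera_params('top');s=manip.camera_params('side')
np.set_printoptions(precision=4,suppress=True)
print('tri',tri(p,(190,214),s,(295,318)))
for n,u,z in(('rackLT',(133,196),.03),('rackRT',(250,196),.03),('rackLB',(132,234),.03),('rackRB',(250,234),.03),('blank',(190.5,214.5),.026)): print(n,atz(p,u,z))
for n,u,z in(('jigTL',(388,190),.012),('TR',(470,194),.012),('BR',(468,248),.012),('BL',(384,242),.012)): print(n,atz(p,u,z))
```

```text
tri [0.5263 0.3226 0.0166]
rackLT [0.5684 0.4521 0.03  ]
rackRT [0.5678 0.1796 0.03  ]
rackLB [0.48   0.4517 0.03  ]
rackRB [0.4791 0.1787 0.03  ]
blank [0.525  0.3187 0.026 ]
jigTL [ 0.5831 -0.1472  0.012 ]
TR [ 0.573 -0.344  0.012]
BR [ 0.4443 -0.3355  0.012 ]
BL [ 0.4592 -0.1359  0.012 ]
```

View pics/crop0.png

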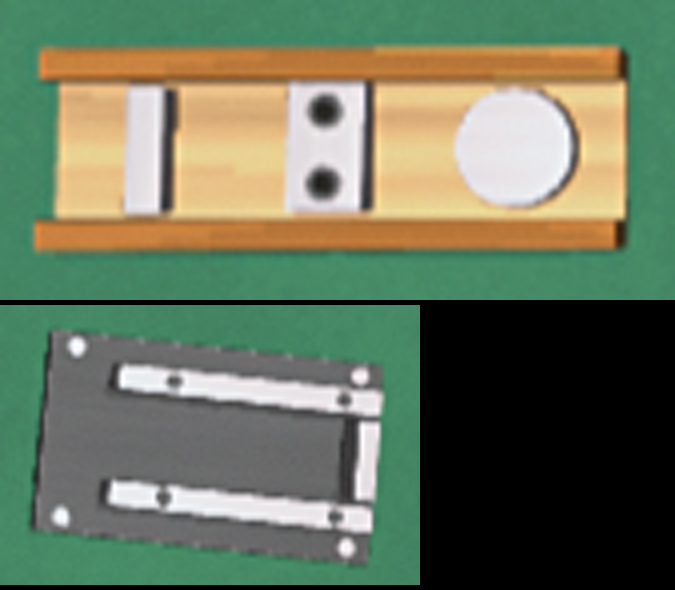

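The crop confirms it: the middle blank in the rack is steel with two dark holes, at top pixel (190,214). It lies square to the rack at about (0.525, 0.319). The jig's stop is at the right (-y), and the jig is yawed about -3.6°. I'll move over the blank.

>>> play_rows(
  targets=[
    [[35,-45,0],[0,0,5],1],
    [[70,-90,0],[0,0,11],0.65],
    [[105,-135,-5],[0,0,16],0.65],
    [[140,-180,-10],[0,0,21],0.65],
    [[175,-220,-20],[0,0,26],0.65],
  ],
)

```text
t: 1.0
eef_pos: [0.4515, 0.4097, 0.2081]
ee_rot: [-0.006, 3.141, 0.002]
wrist_force: [0.3, 1.1, -0.2]
gripper_width: 0.0592
finger_force: 0.0
```

>>> play_rows(
  targets=[
    [[25,-33,0],[0,0,0],0.65],
    [[54,-67,0],[0,0,0],0.65],
    [[54,-67,0],[0,0,0],0.65],
    [[54,-67,0],[0,0,0],0.65],
  ],
)

```text
t: 1.4
eef_pos: [0.5052, 0.3431, 0.2076]
ee_rot: [0.005, 3.141, 0.0]
wrist_force: [-0.2, -0.1, 0.2]
gripper_width: 0.0571
finger_force: 0.0
```

Run:
```python
from h import *
np.set_printoptions(precision=4,suppress=True)
o=manip.observe();print(o['t'],o['eef_pos'],o['ee_rot'],o['q'],o['gripper_width'])
p=manip.camera_params('wrist');p['view']=np.array(p['view']); save('wrist','w1'); print(p)
for d in manip.spot_in('jaw_blank','wrist')[:4]: print(np.round(d['at'],4),d['confidence'],pr(p,d['at'])[0])
print(pr(p,[.525,.319,.026]))
```

```text
1.4 [0.5052 0.3431 0.2076] [0.0048 3.1414 0.0002] [-0.7118  0.3855  0.017   1.733  -0.0074  1.0229  0.8756] 0.057125474609204314
{'vfov': 67.95341437137587, 'cx': 323.2288563527919, 'cy': 196.0350997402468, 'view': array([[ 0.003 ,  1.    ,  0.001 , -0.3452],
       [ 0.9662, -0.0031,  0.2578, -0.5143],
       [ 0.2578,  0.0002, -0.9662,  0.244 ],
       [ 0.    ,  0.    ,  0.    ,  1.    ]])}
[0.392  0.251  0.0217] 0.95 [238.0288  76.3837]
[0.4105 0.3584 0.0176] 0.9 [336.0563  94.222 ]
[0.5254 0.3229 0.0221] 0.73 [306.0237 194.4426]
[0.6049 0.1515 0.0071] 0.64 [178.3299 250.0565]
[[302.5712 194.9538]]
```

View pics/w1.png

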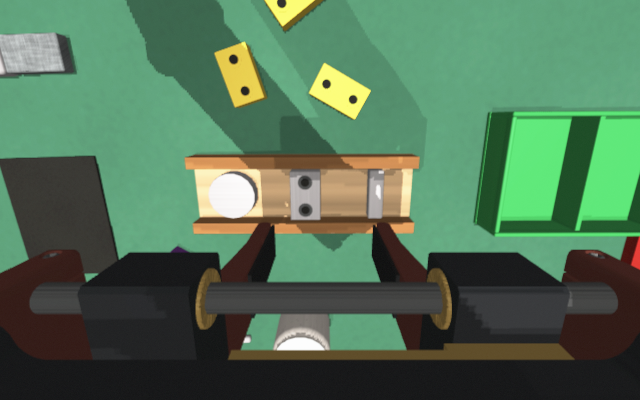

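The wrist view shows the blank in the middle of the rack at about (305,196), its holes at (305,182) and (305,210). The disc is on its left and the bar on its right. Next I triangulate it.

Run:
```python
from h import *
np.set_printoptions(precision=4,suppress=True)
w=manip.camera_params('wrist');p=manip.camera_params('top')
im=cv2.imread('pics/w1.png');t=cv2.imread('pics/top0.png')
def holes(im,x0,x1,y0,y1,s=8):
    g=cv2.resize(cv2.cvtColor(im[y0:y1,x0:x1],cv2.COLOR_BGR2GRAY),None,fx=s,fy=s,interpolation=cv2.INTER_CUBIC)
    n,l,st,c=cv2.connectedComponentsWithStats((g<75).astype(np.uint8))
    return [((c[i]+.5)/s-.5+[x0,y0],st[i,4]/s/s) for i in range(1,n) if st[i,4]>15*s]
hw=holes(im,291,319,170,222);ht=holes(t,184,196,201,228);print(hw,ht)
hw=[h[0] for h in hw if 15<h[1]<250][:2];ht=[h[0] for h in ht][:2]
for a,b in zip(sorted(hw,key=lambda v:v[1]),sorted(ht,key=lambda v:-v[1])): print(tri(w,a,p,b),atz(w,a,.026),atz(p,b,.026))
for n,a,b in(('railR',(418,157),(132,232.5)),):print(n)
for u in((187,157),(418,157),(193,233),(413,233)): print(u,atz(w,u,.03))
```

```text
[(array([304.7281, 181.3366]), np.float64(84.203125)), (array([305.0536, 209.8169]), np.float64(68.96875)), (array([304.66  , 220.8329]), np.float64(37.28125))] [(array([189.3808, 206.7446]), np.float64(16.015625)), (array([189.0782, 221.1807]), np.float64(15.46875))]
[0.5091 0.3242 0.0167] [0.5066 0.3245 0.026 ] [0.5094 0.3217 0.026 ]
[0.5438 0.3239 0.0191] [0.5418 0.3244 0.026 ] [0.5432 0.3217 0.026 ]
railR
(187, 157) [0.4776 0.1909 0.03  ]
(418, 157) [0.4772 0.4544 0.03  ]
(193, 233) [0.5703 0.1875 0.03  ]
(413, 233) [0.57   0.4561 0.03  ]
```

>>> play_rows(
  targets=[
    [[10,-10,-45],[0,0,0],0.65],
    [[20,-20,-85],[0,0,0],0.65],
    [[20,-20,-100],[0,0,0],0.65],
    [[20,-20,-100],[0,0,0],0.65],
  ],
)

```text
t: 1.9
eef_pos: [0.522, 0.3248, 0.1054]
ee_rot: [0.003, -3.137, 0.003]
wrist_force: [0.0, 0.1, 0.5]
gripper_width: 0.0569
finger_force: 0.0
```

Run:
```python
from h import *
np.set_printoptions(precision=4,suppress=True)
o=manip.observe();print(o['t'],o['eef_pos'],o['ee_rot'],o['q'],o['gripper_width'])
p=manip.camera_params('wrist');p['view']=np.array(p['view']); save('wrist','w2'); print(p['view'])
print(pr(p,[[.5255,.323,.026],[.508,.323,.026],[.543,.323,.026]]))
```

```text
1.9 [0.522  0.3248 0.1054] [ 0.0027 -3.1373  0.0033] [-0.6696  0.5099  0.0161  1.8024 -0.0118  0.834   0.9249] 0.05693312397330716
[[-0.0018  1.     -0.0012 -0.3242]
 [ 0.9673  0.002   0.2535 -0.506 ]
 [ 0.2535 -0.0007 -0.9673  0.1436]
 [ 0.      0.      0.      1.    ]]
[[320.6986 207.342 ]
 [320.6906 187.2057]
 [320.7064 226.7801]]
```

View pics/w2.png

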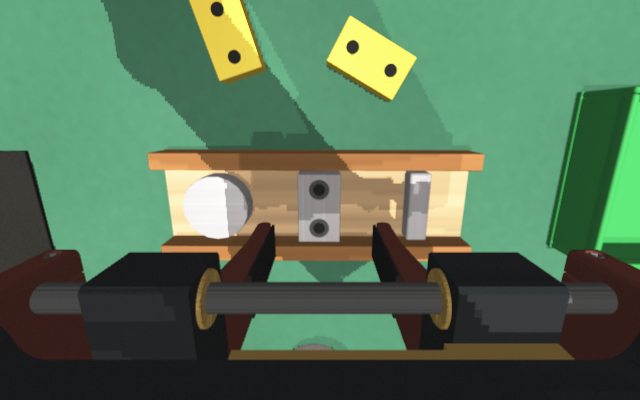

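The closer wrist view shows the holes at (319,189) and (319,228). The blank is centred between the fingers, with bare floor on both sides.

Run:
```python
from h import *
np.set_printoptions(precision=4,suppress=True)
w=manip.camera_params('wrist');w1=dict(w)
w1['view']=np.array([[ 0.003 ,1.,0.001,-0.3452],[0.9662,-0.0031,0.2578,-0.5143],[0.2578,0.0002,-0.9662,0.244],[0,0,0,1]])
g=cv2.cvtColor(cv2.imread('pics/w2.png'),cv2.COLOR_BGR2GRAY)
s=8;G=cv2.resize(g[170:242,299:339],None,fx=s,fy=s,interpolation=cv2.INTER_CUBIC)
n,l,st,c=cv2.connectedComponentsWithStats((G<85).astype(np.uint8))
h=[(c[i]+.5)/s-.5+[299,170] for i in range(1,n) if 100<st[i,4]/64<600];print(h)
h.sort(key=lambda v:v[1])
for a,b in zip(h,((304.73,181.34),(305.05,209.82))): print(tri(w,a,w1,b),atz(w,a,.026))
s_=manip.camera_params('side');p=manip.camera_params('top')
gs=[(190.2,214.4),(295.5,317)]
print('rail tops', tri(w,(483,154),w1,(418,157)),tri(w,(149,154),w1,(187,157)))
print(atz(s_,(294.5,318),.026))
```

```text
[array([318.6129, 189.4023]), array([318.5623, 227.7524])]
[0.5018 0.3236 0.0623] [0.5117 0.3225 0.026 ]
[0.5352 0.3231 0.0537] [0.546  0.3223 0.026 ]
rail tops [0.4792 0.4487 0.0404] [0.4791 0.1927 0.0399]
[0.5244 0.3305 0.026 ]
```

>>> play_rows(
  targets=[
    [[3,-2,-30],[0,0,0],0.65],
    [[3,-2,-60],[0,0,0],0.65],
    [[3,-2,-75],[0,0,0],0.65],
    [[3,-2,-75],[0,0,0],0.65],
    [[3,-2,-75],[0,0,0],0.65],
  ],
)

```text
t: 2.45
eef_pos: [0.5279, 0.3235, 0.0341]
ee_rot: [-0.001, 3.14, 0.002]
wrist_force: [0.4, -1.1, 0.3]
gripper_width: 0.057
finger_force: 0.0
```

>>> play_rows(
  targets=[
    [[-1,-1,-12],[0,0,0],0.65],
    [[-1,-1,-20],[0,0,0],0.65],
    [[-1,-1,-24],[0,0,0],0.65],
    [[-1,-1,-24],[0,0,0],0.65],
  ],
)

```text
t: 2.85
eef_pos: [0.5259, 0.3209, 0.0078]
ee_rot: [-0.0, -3.14, 0.001]
wrist_force: [-0.2, 0.3, -0.7]
gripper_width: 0.0573
finger_force: 0.0
```

>>> play_rows(
  targets=[
    [[0,0,0],[0,0,0],0.3],
    [[0,0,0],[0,0,0],0.3],
    [[0,0,0],[0,0,0],0.3],
    [[0,0,0],[0,0,0],0.3],
    [[0,0,0],[0,0,0],0.3],
  ],
  newtons=30,
)

```text
t: 3.35
eef_pos: [0.5266, 0.3211, 0.0088]
ee_rot: [0.0, 3.141, 0.0]
wrist_force: [-1.1, -0.8, 1.3]
gripper_width: 0.0356
finger_force: 30.0
```

>>> play_rows(
  targets=[
    [[0,0,25],[0,0,0],0.3],
    [[0,0,60],[0,0,0],0.3],
    [[3,-25,75],[0,0,-8],0.3],
    [[6,-50,75],[0,0,-16],0.3],
    [[9,-75,75],[0,0,-24],0.3],
  ],
)

```text
t: 3.85
eef_pos: [0.5352, 0.2456, 0.0839]
ee_rot: [0.661, 3.071, 0.001]
wrist_force: [0.3, -0.8, -3.8]
gripper_width: 0.0356
finger_force: 30.0
```

>>> play_rows(
  targets=[
    [[5,-30,0],[0,0,-8],0.3],
    [[10,-60,0],[0,0,-16],0.3],
    [[15,-90,0],[0,0,-24],0.3],
    [[20,-120,0],[0,0,-32],0.3],
    [[25,-150,0],[0,0,-40],0.3],
  ],
)

```text
t: 4.35
eef_pos: [0.5598, 0.0951, 0.0832]
ee_rot: [-1.672, -2.659, 0.001]
wrist_force: [0.4, -0.7, -3.0]
gripper_width: 0.0359
finger_force: 30.0
```

>>> play_rows(
  targets=[
    [[0,-30,0],[0,0,-8],0.3],
    [[0,-60,0],[0,0,-16],0.3],
    [[0,-90,0],[0,0,-24],0.3],
    [[0,-90,0],[0,0,-30],0.3],
    [[0,-90,0],[0,0,-30],0.3],
  ],
)

```text
t: 4.85
eef_pos: [0.5598, 0.0054, 0.0831]
ee_rot: [-2.3, -2.139, 0.001]
wrist_force: [0.3, 1.2, -3.1]
gripper_width: 0.0358
finger_force: 30.0
```

Run:
```python
from h import *
np.set_printoptions(precision=4,suppress=True)
o=manip.observe();print(o['t'],o['eef_pos'],o['ee_rot'],o['q'],o['gripper_width'],o['wrist_force'])
w=manip.camera_params('wrist');w['view']=np.array(w['view']); save('wrist','w3');print(w['view'])
for l in('pad','jig','jig_stop','jig_fence','jig_nest'):
    for d in manip.spot_in(l,'wrist')[:2]: print(l,np.round(d['at'],4),d['confidence'],pr(w,d['at'])[0])
```

```text
4.85 [0.5598 0.0054 0.0831] [-2.3002 -2.1394  0.0015] [-0.4775  0.5021  0.4617  1.9745 -0.3239  0.7377  0.105 ] 0.03583991132922165 [ 0.3102  1.2399 -3.0991]
[[ 0.9974 -0.0723  0.0003 -0.5578]
 [-0.0699 -0.9642  0.2559  0.0498]
 [-0.0182 -0.2552 -0.9667  0.2656]
 [ 0.      0.      0.      1.    ]]
pad [ 0.5752  0.0292 -0.0005] 0.62 [339.7035 173.599 ]
jig_stop [ 0.5321 -0.1366  0.0026] 0.75 [305.4865 345.2404]
jig_fence [ 0.5299 -0.1417  0.0023] 0.24 [303.717 349.514]
jig_nest [ 0.5284 -0.1416  0.0053] 0.55 [301.9662 351.8669]
```

View pics/w3.png

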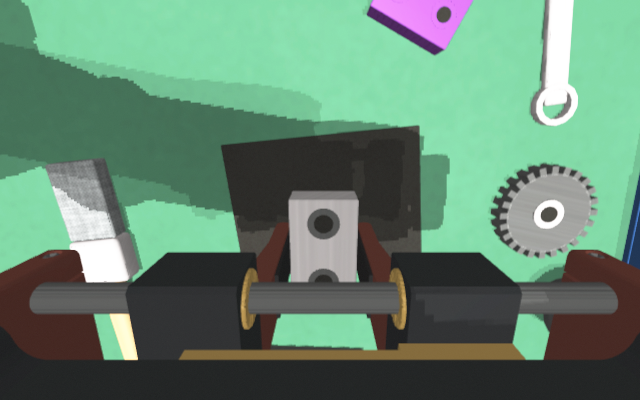

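The blank is held level over the pad: its top face is at (323,235), and the pad shows from (222,145) to (418,127) and beyond. I'll lower it and let go.

>>> play_rows(
  targets=[
    [[0,-5,-35],[0,0,0],0.3],
    [[0,-5,-60],[0,0,0],0.3],
    [[0,-5,-72],[0,0,0],0.3],
    [[0,-5,-74],[0,0,0],0.3],
    [[0,-5,-74],[0,0,0],0.3],
  ],
)

```text
t: 5.65
eef_pos: [0.5607, 0.0013, 0.0099]
ee_rot: [2.297, 2.143, 0.0]
wrist_force: [0.3, 0.4, -2.6]
gripper_width: 0.0356
finger_force: 30.0
```

>>> play_rows(
  targets=[
    [[0,0,-1],[0,0,0],0.3],
    [[0,0,-2],[0,0,0],0.3],
    [[0,0,-2],[0,0,0],0.3],
  ],
)

```text
t: 5.95
eef_pos: [0.5608, 0.0014, 0.0081]
ee_rot: [2.297, 2.142, 0.002]
wrist_force: [-0.8, -0.3, -2.7]
gripper_width: 0.0357
finger_force: 30.0
```

>>> play_rows(
  targets=[
    [[0,0,-1],[0,0,0],0.3],
    [[0,0,-1],[0,0,0],0.3],
    [[0,0,-1],[0,0,0],1],
    [[0,0,-1],[0,0,0],1],
    [[0,0,-1],[0,0,0],1],
  ],
)

```text
t: 6.45
eef_pos: [0.5606, 0.0012, 0.0067]
ee_rot: [2.297, 2.142, 0.001]
wrist_force: [-0.2, -1.2, 0.6]
gripper_width: 0.0564
finger_force: 0.0
```

>>> play_rows(
  targets=[
    [[0,0,0],[0,0,0],1],
    [[0,0,30],[0,0,0],1],
    [[0,0,75],[0,0,0],1],
    [[0,0,110],[0,0,0],1],
    [[0,0,110],[0,0,8],1],
  ],
)

```text
t: 6.95
eef_pos: [0.5635, 0.001, 0.1211]
ee_rot: [2.138, 2.295, 0.01]
wrist_force: [-0.5, -0.7, -0.3]
gripper_width: 0.0874
finger_force: 0.0
```

Run:
```python
from h import *
np.set_printoptions(precision=4,suppress=True)
t=save('top','top1');p=manip.camera_params('top')
o=manip.observe();print(o['t'],o['eef_pos'],o['ee_rot'])
b=cv2.imread('pics/top1.png')
cv2.imwrite('pics/crop1.png',np.hstack([cv2.resize(b[150:250,290:365],None,fx=5,fy=5,interpolation=cv2.INTER_CUBIC)[:, :375],cv2.resize(b[170:270,380:480],None,fx=4,fy=5,interpolation=cv2.INTER_CUBIC)]))
# jig white parts
x0,y0=375,178;s=8
g=cv2.resize(cv2.cvtColor(b[y0:255,x0:480],cv2.COLOR_BGR2GRAY),None,fx=s,fy=s,interpolation=cv2.INTER_CUBIC)
n,l,st,c=cv2.connectedComponentsWithStats((g>165).astype(np.uint8))
for i in range(1,n):
    if st[i,4]/64>60:
        r=cv2.minAreaRect(np.argwhere(l==i)[:,::-1].astype(np.float32)); pts=(cv2.boxPoints(r)+.5)/s-.5+[x0,y0]
        print(st[i,4]/64); print(np.array([atz(p,q,.038) for q in pts]))
```

```text
7.0 [0.5622 0.0012 0.1192] [2.127  2.3074 0.0063]
363.0625
[[ 0.5488 -0.1798  0.038 ]
 [ 0.5639 -0.1817  0.038 ]
 [ 0.5471 -0.3349  0.038 ]
 [ 0.532  -0.3329  0.038 ]]
94.25
[[ 0.4843 -0.3156  0.038 ]
 [ 0.5296 -0.3207  0.038 ]
 [ 0.5286 -0.3329  0.038 ]
 [ 0.4833 -0.3278  0.038 ]]
70.921875
[[ 0.4806 -0.1732  0.038 ]
 [ 0.4954 -0.1741  0.038 ]
 [ 0.494  -0.2037  0.038 ]
 [ 0.4791 -0.2027  0.038 ]]
243.609375
[[ 0.4777 -0.2057  0.038 ]
 [ 0.4929 -0.2076  0.038 ]
 [ 0.4821 -0.3042  0.038 ]
 [ 0.4669 -0.3021  0.038 ]]
```

>>> play_rows(
  targets=[
    [[0,0,0],[0,0,8],1],
    [[0,0,0],[0,0,16],1],
    [[0,0,0],[0,0,24],1],
    [[0,0,0],[0,0,32],1],
    [[0,0,0],[0,0,40],1],
  ],
)

```text
t: 7.5
eef_pos: [0.5597, 0.0012, 0.1158]
ee_rot: [-1.222, -2.893, 0.001]
wrist_force: [-0.7, 0.6, 0.1]
gripper_width: 0.0879
finger_force: 0.0
```

>>> play_rows(
  targets=[
    [[0,0,0],[0,0,8],1],
    [[0,0,0],[0,0,16],1],
    [[0,0,0],[0,0,24],1],
    [[0,0,0],[0,0,32],1],
    [[0,0,0],[0,0,40],1],
  ],
)

```text
t: 8.0
eef_pos: [0.5597, 0.0012, 0.1157]
ee_rot: [-0.159, -3.136, -0.0]
wrist_force: [-0.1, -0.8, -0.2]
gripper_width: 0.0878
finger_force: 0.0
```

>>> play_rows(
  targets=[
    [[0,0,0],[0,0,2],1],
    [[0,0,0],[0,0,2],1],
    [[0,0,0],[0,0,2],1],
  ],
)

```text
t: 8.3
eef_pos: [0.5599, 0.0011, 0.116]
ee_rot: [-0.114, -3.138, -0.0]
wrist_force: [0.7, 0.2, 0.8]
gripper_width: 0.0882
finger_force: 0.0
```

Run:
```python
from h import *
np.set_printoptions(precision=4,suppress=True)
o=manip.observe();r=o['ee_rot'];print(o['t'],o['eef_pos'],r,2*np.degrees(np.arctan2(r[1],r[0]))-90,o['q'])
w=manip.camera_params('wrist');w['view']=np.array(w['view']); save('wrist','w4')
for d in manip.spot_in('jaw_blank','wrist')[:3]: print(np.round(d['at'],4),d['confidence'],pr(w,d['at'])[0])
print(pr(w,[[.5606,.0012,.024],[.563,.031,.024],[.558,-.029,.024]]))
```

```text
8.3 [0.5599 0.0011 0.116 ] [-0.1137 -3.1385 -0.    ] -274.1489759376964 [-0.198   0.4176  0.1068  1.9353 -0.0609  0.7928  1.4409]
[0.5588 0.0043 0.0244] 0.91 [326.1456 197.7766]
[0.4212 0.2426 0.0132] 0.7 [616.146    4.3641]
[[322.7907 199.8596]
 [356.5379 200.1111]
 [288.5478 199.4224]]
```

View pics/w4.png

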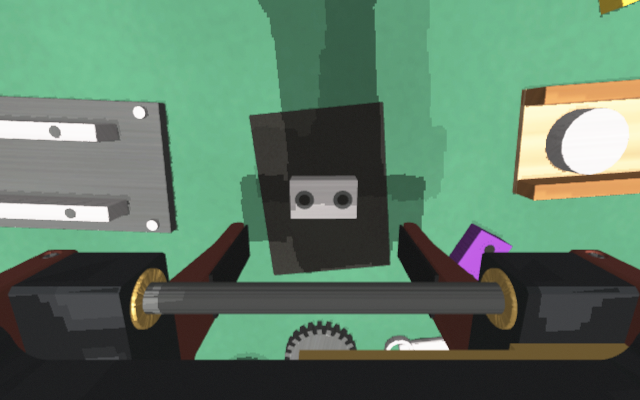

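The blank lies flat on the pad, square to the tool, centred at (323,198). That is within about 2 mm of the prediction. I'll regrip it by its short ends.

>>> play_rows(
  targets=[
    [[0,1,-40],[0,0,0],1],
    [[0,1,-75],[0,0,0],1],
    [[0,1,-100],[0,0,0],1],
    [[0,1,-108],[0,0,0],1],
    [[0,1,-108],[0,0,0],1],
  ],
)

```text
t: 8.9
eef_pos: [0.5596, 0.0022, 0.0077]
ee_rot: [-0.11, -3.137, 0.001]
wrist_force: [0.5, 0.5, -0.4]
gripper_width: 0.0873
finger_force: 0.0
```

>>> play_rows(
  targets=[
    [[0,0,0],[0,0,0],0.5],
    [[0,0,0],[0,0,0],0.5],
    [[0,0,0],[0,0,0],0.5],
    [[0,0,0],[0,0,0],0.5],
    [[0,0,0],[0,0,0],0.5],
  ],
  newtons=30,
)

```text
t: 9.4
eef_pos: [0.561, 0.0018, 0.0095]
ee_rot: [0.11, 3.138, -0.0]
wrist_force: [-1.4, -1.3, 6.7]
gripper_width: 0.0599
finger_force: 30.0
```

>>> play_rows(
  targets=[
    [[0,0,30],[0,0,0],0.5],
    [[0,0,70],[0,0,0],0.5],
    [[-4,-25,80],[0,0,-2],0.5],
    [[-10,-60,80],[0,0,-2],0.5],
    [[-18,-100,80],[0,0,-2],0.5],
  ],
)

```text
t: 9.9
eef_pos: [0.5425, -0.0974, 0.089]
ee_rot: [0.16, 3.136, 0.001]
wrist_force: [0.4, -0.0, -3.2]
gripper_width: 0.0598
finger_force: 30.0
```

>>> play_rows(
  targets=[
    [[-8,-40,0],[0,0,0],0.5],
    [[-16,-80,0],[0,0,0],0.5],
    [[-24,-120,0],[0,0,0],0.5],
    [[-28,-145,0],[0,0,0],0.5],
    [[-28,-145,0],[0,0,0],0.5],
  ],
)

```text
t: 10.4
eef_pos: [0.5121, -0.2478, 0.0884]
ee_rot: [-0.176, -3.136, 0.004]
wrist_force: [0.1, 0.3, -2.9]
gripper_width: 0.0599
finger_force: 30.0
```

Run:
```python
from h import *
np.set_printoptions(precision=4,suppress=True)
o=manip.observe();r=o['ee_rot'];print(o['t'],o['eef_pos'],r,2*np.degrees(np.arctan2(r[1],r[0]))-90,o['q'],o['wrist_force'],o['gripper_width'])
w=manip.camera_params('wrist');w['view']=np.array(w['view']); save('wrist','w5')
a=np.radians(-6.3);R=np.array([[np.cos(a),-np.sin(a)],[np.sin(a),np.cos(a)]]);O=np.array([.5153,-.2384])
J=lambda x,y,z:[*(O+R@np.array([x,y])/1000),z/1000]
for q in((27,62,38),(27,-92,38),(-27,62,38),(-27,-92,38),(-27,-80,38),(60,100,12),(-60,100,12),(-60,-100,12)): print(q,pr(w,J(*q))[0])
print('tcp in jig',R.T@(o['eef_pos'][:2]-O)*1000)
im=cv2.imread('pics/w5.png')
for q in((27,62,38),(27,-92,38),(-27,62,38),(-27,-92,38),(27,-80,38),(-27,-80,38),(60,100,12),(-60,100,12),(-60,-100,12)):
    cv2.circle(im,tuple(int(v) for v in pr(w,J(*q))[0].round()),2,(0,0,255),-1)
cv2.imwrite('pics/w5m.png',im)
```

```text
10.4 [ 0.5121 -0.2478  0.0884] [-0.1756 -3.1357  0.0036] -276.4092996495577 [ 0.2237  0.4709  0.1485  1.9345 -0.0957  0.7432  1.8858] [ 0.0767  0.3384 -2.889 ] 0.05989528856005303
(27, 62, 38) [415.447  249.5904]
(27, -92, 38) [216.6503 249.8142]
(-27, 62, 38) [421.2312 181.2861]
(-27, -92, 38) [209.6811 181.608 ]
(-27, -80, 38) [226.1469 181.5829]
(60, 100, 12) [446.6404 271.1367]
(-60, 100, 12) [462.7089 133.0375]
(-60, -100, 12) [207.5812 133.4969]
tcp in jig [-2.1118 -9.7172]
```

View pics/w5m.png

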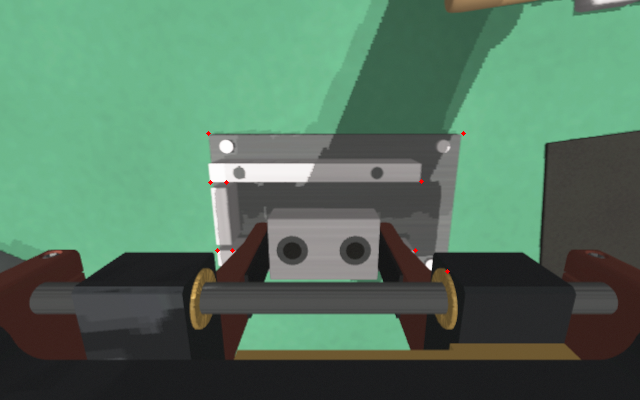

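The projected jig points fall on the jig's corners and wall edges, so the jig pose holds: origin (0.5153, -0.2384), yaw -6.3°. I'll lower the blank into the channel.

>>> play_rows(
  targets=[
    [[2,3,-10],[0,0,0],0.5],
    [[2,3,-30],[0,0,0],0.5],
    [[2,3,-48],[0,0,0],0.5],
    [[2,3,-60],[0,0,0],0.5],
    [[2,3,-66],[0,0,0],0.5],
  ],
)

```text
t: 10.95
eef_pos: [0.516, -0.2378, 0.0209]
ee_rot: [-0.161, -3.135, -0.002]
wrist_force: [-0.3, -0.4, -2.4]
gripper_width: 0.0598
finger_force: 30.0
```

>>> play_rows(
  targets=[
    [[0,0,0],[0,0,0],0.5],
    [[0,0,-2],[0,0,0],0.5],
    [[0,0,-4],[0,0,0],0.5],
    [[0,0,-4],[0,0,0],0.5],
  ],
)

```text
t: 11.35
eef_pos: [0.5166, -0.2399, 0.0188]
ee_rot: [0.165, 3.137, -0.0]
wrist_force: [-0.2, -0.0, -2.3]
gripper_width: 0.0598
finger_force: 30.0
```

>>> play_rows(
  targets=[
    [[0,0,-1],[0,0,0],0.5],
    [[0,0,-2],[0,0,0],0.5],
    [[0,0,-2],[0,0,0],0.5],
  ],
)

```text
t: 11.65
eef_pos: [0.5166, -0.24, 0.0175]
ee_rot: [0.165, 3.137, -0.0]
wrist_force: [-2.1, 1.1, 5.8]
gripper_width: 0.0599
finger_force: 30.0
```

>>> play_rows(
  targets=[
    [[2,0,0],[0,0,0],0.5],
    [[4,0,0],[0,0,0],0.5],
    [[6,-1,0],[0,0,0],0.5],
    [[6,-1,0],[0,0,0],0.5],
  ],
)

```text
t: 12.05
eef_pos: [0.5193, -0.2406, 0.0175]
ee_rot: [-0.166, -3.132, -0.002]
wrist_force: [-11.6, 3.8, 18.1]
gripper_width: 0.06
finger_force: 30.0
```

>>> play_rows(
  targets=[
    [[0,0,1],[0,0,0],0.5],
    [[1,0,1],[0,0,0],0.5],
    [[2,0,1],[0,0,0],0.5],
    [[2,0,1],[0,0,0],0.5],
  ],
)

```text
t: 12.45
eef_pos: [0.5249, -0.2408, 0.0175]
ee_rot: [0.164, 3.137, -0.0]
wrist_force: [0.5, 1.1, -2.4]
gripper_width: 0.0595
finger_force: 30.0
```

>>> play_rows(
  targets=[
    [[1,0,0],[0,0,0],0.5],
    [[2,0,0],[0,0,0],0.5],
    [[2,0,0],[0,0,0],0.5],
  ],
)

```text
t: 12.75
eef_pos: [0.5251, -0.2408, 0.0175]
ee_rot: [-0.165, -3.135, -0.001]
wrist_force: [-4.9, 0.6, 4.9]
gripper_width: 0.0599
finger_force: 30.0
```

>>> play_rows(
  targets=[
    [[1,0,0],[0,0,0],0.5],
    [[2,0,0],[0,0,0],0.5],
    [[4,0,0],[0,0,0],0.5],
    [[4,0,0],[0,0,0],0.5],
  ],
)

```text
t: 13.15
eef_pos: [0.5253, -0.2407, 0.0175]
ee_rot: [-0.167, -3.128, -0.003]
wrist_force: [-14.7, 3.5, 15.6]
gripper_width: 0.0601
finger_force: 30.0
```

>>> play_rows(
  targets=[
    [[0,0,1],[0,0,0],0.5],
    [[0,0,1],[0,0,0],0.5],
    [[0,0,1],[0,0,0],0.5],
  ],
)

```text
t: 13.45
eef_pos: [0.5253, -0.2407, 0.0175]
ee_rot: [-0.167, -3.128, -0.002]
wrist_force: [-11.7, 1.3, 5.8]
gripper_width: 0.0598
finger_force: 30.0
```

>>> play_rows(
  targets=[
    [[-2,0,0],[0,0,0],0.5],
    [[-4,0,0],[0,0,0],0.5],
    [[-4,0,0],[0,0,0],0.5],
  ],
)

```text
t: 13.75
eef_pos: [0.5252, -0.2407, 0.018]
ee_rot: [-0.165, -3.135, -0.001]
wrist_force: [-3.7, -0.5, -4.4]
gripper_width: 0.0596
finger_force: 30.0
```

>>> play_rows(
  targets=[
    [[0,0,-1],[0,0,0],0.5],
    [[0,0,-1],[0,0,0],1],
    [[0,0,-1],[0,0,0],1],
    [[0,0,-1],[0,0,0],1],
    [[0,0,-1],[0,0,0],1],
  ],
)

```text
t: 14.25
eef_pos: [0.5272, -0.2408, 0.0179]
ee_rot: [0.164, 3.136, -0.0]
wrist_force: [0.8, 0.4, 0.6]
gripper_width: 0.0867
finger_force: 0.0
```

>>> play_rows(
  targets=[
    [[0,0,0],[0,0,0],1],
    [[0,0,20],[0,0,0],1],
    [[0,0,50],[0,0,0],0.5],
    [[4,35,65],[0,0,0],0],
    [[7,62,65],[0,0,0],0],
  ],
)

```text
t: 14.75
eef_pos: [0.5352, -0.1786, 0.085]
ee_rot: [0.166, 3.132, -0.001]
wrist_force: [0.4, 0.1, 0.1]
gripper_width: 0.0672
finger_force: 0.0
```

>>> play_rows(
  targets=[
    [[0,0,0],[0,0,0],0],
    [[0,0,0],[0,0,0],0],
    [[0,0,0],[0,0,0],0],
  ],
)

```text
t: 15.05
eef_pos: [0.533, -0.18, 0.0824]
ee_rot: [-0.166, -3.137, 0.001]
wrist_force: [-0.7, -0.5, -0.1]
gripper_width: 0.0432
finger_force: 0.0
```

Run:
```python
from h import *
np.set_printoptions(precision=4,suppress=True)
o=manip.observe();r=o['ee_rot'];print(o['t'],o['eef_pos'],r,2*np.degrees(np.arctan2(r[1],r[0]))-90,o['wrist_force'],o['gripper_width'])
w=manip.camera_params('wrist'); save('wrist','w6')
a=np.radians(-6.3);R=np.array([[np.cos(a),-np.sin(a)],[np.sin(a),np.cos(a)]]);O=np.array([.5153,-.2384])
print('tcp in jig',R.T@(o['eef_pos'][:2]-O)*1000)
```

```text
15.05 [ 0.533  -0.18    0.0824] [-0.1664 -3.1368  0.001 ] -276.07224670192954 [-0.6586 -0.4624 -0.0507] 0.04318399451836856
tcp in jig [11.1359 60.0171]
```

View pics/w6.png

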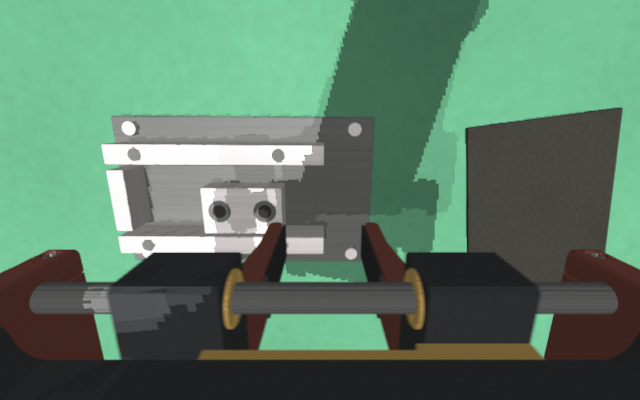

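The blank lies flat in the channel, flush with the fence and square, with its end at (284,210). It is still away from the stop at (130,200). Next I shut the fingers, descend behind it and push it to the stop.

>>> play_rows(
  targets=[
    [[0,5,0],[0,0,0],0],
    [[0,8,0],[0,0,0],0],
    [[0,8,0],[0,0,0],0],
    [[0,8,0],[0,0,0],0],
    [[0,8,-20],[0,0,0],0],
  ],
)

```text
t: 15.6
eef_pos: [0.5354, -0.1715, 0.0644]
ee_rot: [0.165, 3.132, -0.001]
wrist_force: [0.1, 0.3, -0.4]
gripper_width: 0.0016
finger_force: 0.0
```

>>> play_rows(
  targets=[
    [[0,0,-15],[0,0,0],0],
    [[0,0,-30],[0,0,0],0],
    [[0,0,-40],[0,0,0],0],
    [[0,0,-43],[0,0,0],0],
    [[0,0,-43],[0,0,0],0],
  ],
)

```text
t: 16.1
eef_pos: [0.533, -0.1708, 0.019]
ee_rot: [-0.165, -3.136, -0.0]
wrist_force: [-0.0, 0.4, -0.7]
gripper_width: 0.0002
finger_force: 0.0
```

>>> play_rows(
  targets=[
    [[-1,-8,0],[0,0,0],0],
    [[-2,-16,0],[0,0,0],0],
    [[-3,-24,0],[0,0,0],0],
    [[-3,-30,0],[0,0,0],0],
    [[-4,-36,0],[0,0,0],0],
  ],
)

```text
t: 16.6
eef_pos: [0.5297, -0.2062, 0.0199]
ee_rot: [0.164, 3.137, 0.003]
wrist_force: [-0.1, 5.5, 5.2]
gripper_width: 0.0005
finger_force: 3.1
```

>>> play_rows(
  targets=[
    [[-1,-6,0],[0,0,0],0],
    [[-1,-12,0],[0,0,0],0],
    [[-2,-18,0],[0,0,0],0],
    [[-3,-24,0],[0,0,0],0],
    [[-3,-30,0],[0,0,0],0],
  ],
)

```text
t: 17.1
eef_pos: [0.5267, -0.2351, 0.0198]
ee_rot: [-0.162, -3.137, -0.004]
wrist_force: [-1.8, 7.4, 5.8]
gripper_width: 0.0004
finger_force: 3.9
```

>>> play_rows(
  targets=[
    [[0,-3,0],[0,0,0],0],
    [[-1,-6,0],[0,0,0],0],
    [[-1,-9,0],[0,0,0],0],
    [[-1,-11,0],[0,0,0],0],
    [[-1,-13,0],[0,0,0],0],
  ],
)

```text
t: 17.6
eef_pos: [0.5254, -0.2472, 0.0197]
ee_rot: [-0.162, -3.136, -0.006]
wrist_force: [-1.8, 9.6, 6.6]
gripper_width: 0.0003
finger_force: 4.3
```

>>> play_rows(
  targets=[
    [[0,-1,0],[0,0,0],0],
    [[0,-2,0],[0,0,0],0],
    [[0,-3,0],[0,0,0],0],
    [[0,-4,0],[0,0,0],0],
    [[0,-4,0],[0,0,0],0],
  ],
)

```text
t: 18.1
eef_pos: [0.5251, -0.2506, 0.0196]
ee_rot: [-0.161, -3.136, -0.007]
wrist_force: [-1.6, 8.2, 7.3]
gripper_width: 0.0004
finger_force: 4.4
```

>>> play_rows(
  targets=[
    [[0,-1,0],[0,0,0],0],
    [[0,-2,0],[0,0,0],0],
    [[0,-3,0],[0,0,0],0],
    [[0,-4,0],[0,0,0],0],
    [[0,-4,0],[0,0,0],0],
  ],
)

```text
t: 18.6
eef_pos: [0.525, -0.2523, 0.0195]
ee_rot: [-0.159, -3.134, -0.011]
wrist_force: [-1.7, 14.5, 10.4]
gripper_width: 0.0002
finger_force: 7.0
```

>>> play_rows(
  targets=[
    [[0,-1,0],[0,0,0],0],
    [[0,-2,0],[0,0,0],0],
    [[0,-4,0],[0,0,0],0],
    [[0,-4,0],[0,0,0],0],
  ],
)

```text
t: 19.0
eef_pos: [0.5251, -0.2523, 0.0195]
ee_rot: [-0.156, -3.133, -0.018]
wrist_force: [-4.9, 23.1, 15.2]
gripper_width: 0.0006
finger_force: 11.4
```

>>> play_rows(
  targets=[
    [[0,4,0],[0,0,0],0],
    [[0,10,0],[0,0,0],0],
    [[2,25,0],[0,0,0],0],
    [[4,40,20],[0,0,0],0],
    [[6,60,65],[0,0,0],0],
  ],
)

```text
t: 19.5
eef_pos: [0.5288, -0.2011, 0.0822]
ee_rot: [-0.166, -3.131, -0.001]
wrist_force: [0.4, -0.2, 0.4]
gripper_width: 0.0005
finger_force: 0.0
```

>>> play_rows(
  targets=[
    [[0,0,0],[0,0,0],0],
    [[0,0,0],[0,0,0],0],
  ],
)

```text
t: 19.7
eef_pos: [0.5324, -0.2015, 0.0856]
ee_rot: [0.163, 3.135, -0.001]
wrist_force: [-0.6, 0.9, -0.0]
gripper_width: 0.0006
finger_force: 0.0
```

Run:
```python
from h import *
np.set_printoptions(precision=4,suppress=True)
o=manip.observe();print(o['t'],o['eef_pos'],o['wrist_force'])
w=manip.camera_params('wrist'); save('wrist','w7')
im=cv2.imread('pics/w7.png'); cv2.imwrite('pics/w7c.png',cv2.resize(im[110:290,80:340],(780,540),interpolation=cv2.INTER_CUBIC))
```

```text
19.7 [ 0.5324 -0.2015  0.0856] [-0.5723  0.9033 -0.001 ]
```

View pics/w7c.png

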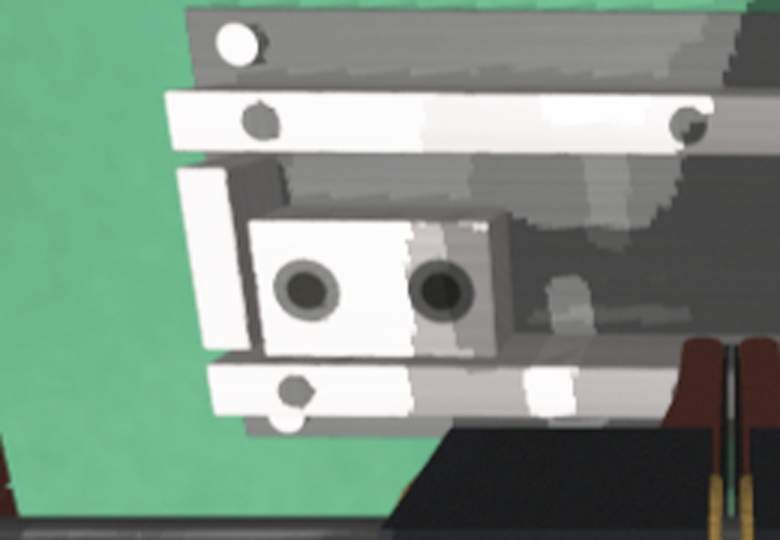

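The crop shows the blank's end at the stop and its long side along the fence. The strip between them should be the 6 mm of fence face above the blank. I'll check that numerically.

Run:
```python
from h import *
np.set_printoptions(precision=1,suppress=True)
w=manip.camera_params('wrist')
a=np.radians(-6.3);R=np.array([[np.cos(a),-np.sin(a)],[np.sin(a),np.cos(a)]]);O=np.array([.5153,-.2384])
J=lambda x,y,z:[*(O+R@np.array([x,y])/1000),z/1000]
for q in((27,-80,32),(27,-20,32),(-9,-80,32),(-9,-20,32),(27,-80,38),(27,-20,38),(-27,-80,38),(13,-80,38),(25,-20,32)):
    print(q,(pr(w,J(*q))[0]-[80,110])*3)
```

```text
(27, -80, 32) [266.7 362.8]
(27, -20, 32) [501.  363.9]
(-9, -80, 32) [247.8 225.7]
(-9, -20, 32) [492.1 227. ]
(27, -80, 38) [254.6 371.7]
(27, -20, 38) [495.1 372.9]
(-27, -80, 38) [224.1 156.4]
(13, -80, 38) [247.1 318.5]
(25, -20, 32) [500.5 356.6]
```

The blank's corners are displaced from their predicted fully-home positions by the same amount as the fence edge (8 px in the crop). So it sits flush, within about 1 mm, and the stop contact was felt at 23 N with no motion. Handing in.

```bash
python3 -c "
from station import manip
print(manip.hand_in())"
```

```text
the job is handed in; nothing more can be done
None
```

I set the jaw blank down on the pad, regripped it by its short ends, then loaded it into the jig flush with the fence and against the end stop, released it, and handed the job in (no verdict was returned).

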